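# Level the garage shelf with a spirit level and its screw foot

## Robot

A 6-joint arm with a two-finger parallel gripper is mounted at the origin on the work surface. World frame = base frame: x ahead of the robot, y to its left, z up, the work surface at z = 0. Lengths are in m, angles in rad, forces in N, time in s.
With the tool pointing down it reaches from about 0.3 to 0.775 m from the base axis. Payload 14.6 kg.
Tool frame: the origin (TCP) lies at the very end of the fingers, on their centre line; the grasp point (between the pads) lies 19 mm behind it; z points along the fingers, y is the line along which they close (so a half turn about z gives the same grasp; the last joint's range is limited). The gripper opens to 94 mm and grips with 3 to 60 N. Pads are 16 mm wide; open, the fingers measure 119 mm over their backs; the gripper's body (75 mm by 177 mm) begins 78 mm behind the grasp point.
Start: joints at [1.138, 0.3, 1.521, -0, 1.321, -0.067], TCP at [0.197, 0.514, 0.205] pointing down, gripper open.
Joint ranges: [-3.03, 3.03], [-0.79, 2.21], [0.23, 2.52], [-1.04, 4.18], [0, 3.07], [-2.55, 2.55]. Speed limits (rad/s): [2.22, 2.22, 2.57, 3.14, 3.14, 3.14].

## Interface

Orientations are given as [roll, pitch, yaw] about the fixed x, y, z axes, in that order (R = Rz(yaw) Ry(pitch) Rx(roll)).
In Python, from station import ctrl gives the robot as it stands.
- The arm moves only by the tool move_arm, never from a script. Its argument "targets" is a list of rows, each a list of 6 numbers: the shift along the tool's x, y, z in units of 1000 mm (1.0 is 1000 mm), then the turn, a rotation vector about the tool's x, y, z in units of 30 degrees (1.0 is 30 degrees). In form: [[tx, ty, tz, ax, ay, az], ...]. A call has exactly 5 rows; each row is the pose to reach, as a shift and turn from the pose commanded when the call began, along the tool's axes at that moment; what a row does not reach only later rows make up. A row lasts 1/12 s, in which the tool goes at most 41.7 mm and 7.16 degrees, less where a joint would pass 70% of its speed; a pose out of reach is approached as far as the arm can. A call with a number of a shift or a turn outside -1 to 1 is refused whole. A call with a gripper value outside its range is refused whole. "fingers" is the opening, from -1 (shut) to 1 (fully open), set as the call begins (left out, the last holds). The fingers move at their own pace and stop on an object; "grip_force" is the grip in N (left out, the last holds). Time passes only in rows, so rows that repeat a pose let the fingers close, or fill a call up. It gives the time, the measured TCP pose, the force and the opening at its end, in the units of the state.
- ctrl.get_obs(): the state, without advancing time (a new reading comes with each control period).
- ctrl.camera(name): name is "scene" or "top" or "wrist"; returns the picture (384x512x3 uint8, red, green, blue); there is no depth.
- ctrl.camera_info(name): a dict with "fx", "fy", "cx", "cy" (pixels), "rvec" (rotation vector, rad) and "tvec" (3), from world to camera coordinates, as OpenCV has them. Camera axes: x right, y down, z forward; pixel columns grow to the right and rows downward; lengths in m; the calibration is good to about 2 mm. A picture is of the moment at which its call begins: read the wrist's pose just before it. camera_info takes no time and is no camera call; for the wrist camera it gives the pose at the moment of the call.
- ctrl.hand_in(): hands the job in, once; it reports no verdict.
The state is a dict: "time_s": time; "qpos": joint angles; "joint_vel": joint speeds; "tau": joint torques, N m; "ee_pos": TCP position; "eef_rot": TCP orientation; "force": force on the tool from outside, world axes, zero at the start; "moment": the same for the moment, N m; "grip_width": finger opening in m.
Only numpy, scipy, OpenCV 4.12 (cv2) and the standard library are available. Lean on these libraries where they do the work, as an engineer would, in place of code of your own. Each camera call takes 0.05 s, during which the arm holds its last target. There are 200 camera calls.

## Task

The little plywood shelf leans, so balls would roll off it. Gently stand the spirit level on the shelf, lying along it on its sole clear of the black wing knob, and only then let go of it; then turn the wing knob of the levelling foot until the bubble settles midway between its two lines, and let go of the knob. Finally press the level down firmly onto the shelf with about 10 N, over its middle, and finish while still pressing, with the bubble still in the middle; leave the balls, the disc and the spike set alone.

Things in the scene. Friction and masses are not known exactly. Their poses are not given: they have to be found in the camera images.
- level_mid (a point): Centre, half-way up, of the loose spirit level: an aluminium torpedo level 230 long, 22 wide, 45 mm high, about 0.35 kg, at first standing on its flat sole on the bench. x runs along its length, z up. Grip it across its 22 mm width. The vial, 58 mm long, lies along the middle of its top, seen from above; the stout top there may be pressed.
- bubble (a joint): Bubble position in the vial, in m along the level's x (0 = centred, ends at 0.017 either way). The pale bubble is about 17 mm long; two black lines 22 mm apart stand either side of the middle. It drifts to the higher end of the level, 1 mm for each 0.001 rad of slope, and takes about 1 s to settle.
- shelf_top (a point): Middle of the upper face of the plywood shelf: board 420 long (along y), 130 wide (along x), 18 mm thick, its top 100 mm above the bench, z up. The wing knob sticks up through it on the centre line, 170 mm from the middle towards -y. Room for the level, and for a hand round the knob, is with the level's middle 20 to 100 mm towards +y, near the centre line.
- shelf: The shelf as a whole; origin on the bench, midway between its two fixed rubber feet under the plywood gable, 130 mm to the +y side of the board's middle; axes as the board. The other end stands on the screw foot with the wing knob. The shelf cannot be shifted: it only tilts about the fixed feet as the knob turns; at first it is up to 0.009 rad low at the knob.
- knob_grip (a point): Centre of the wing of the levelling foot's knob: a black bar 56 long (along x), 14 wide (along y), 26 mm high, on an upright steel screw, this point 141 mm above the bench. Grip it across the 14 mm. It turns about its vertical axis with light friction (0.06 N m), stays where it is left, and keeps its height.
- knob: The same wing knob with its screw; origin on the bench under it. Clockwise seen from above raises its end of the shelf by 4 mm a full turn, 300 mm from the fixed feet: about 2.1 mm of bubble travel per radian. One third to two thirds of a turn clockwise is needed at first; it has room to spare both ways.
- level: The same spirit level, origin in the middle of its sole, axes as above.
- ball_a_mid (a point): Centre of a red leather ball, 72 mm across, in a low plywood tray on the bench beside the shelf. Leave alone.
- ball_b_mid (a point): Centre of the second such ball in the same tray. Leave alone.
- disc: Green plastic marker disc lying on the bench, 140 mm across, 20 mm high; origin under its centre. Leave alone.
- spikes: Steel plate 50 x 100 x 4 mm with six screw-in shoe spikes standing on it, 20 mm high in all, on the bench; origin under its centre. Leave alone.

How it is judged:
On the way, in this order (a step that is already met when the one before it is completed fails the run):
1. the level stands along the shelf on its sole, let go, and shows the shelf to be out of level (bubble more than 2.5 mm off) (z of level_mid in the frame of shelf_top between 0.019 and 0.027 m and x of level_mid in the frame of shelf_top between -0.056 and 0.056 m and y of level_mid in the frame of shelf_top between -0.02 and 0.12 m and angle between the x axis of level_mid and the y axis of shelf_top, either way round below 0.15 rad and contact force between each of the arm, the fingers and level below 0.3 N and linear speed of level below 0.02 m/s and (value of joint bubble above 0.0025 m or value of joint bubble below -0.0025 m)), for 0.3 s.
2. the bubble has settled within 2 mm of the middle, with neither level nor knob touched (z of level_mid in the frame of shelf_top between 0.019 and 0.027 m and x of level_mid in the frame of shelf_top between -0.056 and 0.056 m and y of level_mid in the frame of shelf_top between -0.02 and 0.12 m and angle between the x axis of level_mid and the y axis of shelf_top, either way round below 0.15 rad and contact force between each of the arm, the fingers and level below 0.3 N and contact force between the fingers and knob below 0.3 N and linear speed of level below 0.02 m/s and value of joint bubble between -0.002 and 0.002 m), for 0.4 s.
At the end, for the whole second after the job is handed in: Level on its sole along the shelf (within 0.15 rad, clear of the knob), bubble within 2 mm of the middle, knob let go, and the fingers still pressing the level so that 7 to 45 N (its own 3 to 4 N included) bear on the shelf, all through the last second (z of level_mid in the frame of shelf_top between 0.019 and 0.027 m and x of level_mid in the frame of shelf_top between -0.056 and 0.056 m and y of level_mid in the frame of shelf_top between -0.02 and 0.12 m and angle between the x axis of level_mid and the y axis of shelf_top, either way round below 0.15 rad and contact force between the fingers and knob below 0.3 N and linear speed of level below 0.02 m/s and value of joint bubble between -0.002 and 0.002 m and contact force between the fingers and level above 2 N and contact force between level and shelf between 7 and 45 N); the arm keeps its last pose, push and grip.
It fails at once if the level falls freely for more than about a centimetre instead of being set down (over 0.5 m/s, not held) (linear speed of level above 0.5 m/s and contact force between the fingers and level below 0.3 N).
It fails at once if the level is banged down or rammed onto the shelf (over 150 N) (contact force between level and shelf above 150 N).
It fails at once if a ball, the disc or the spike set is moved by more than 20 mm (distance of any of ball_a_mid, ball_b_mid, disc, spikes from where it was at the start of the episode above 0.02 m).
It also fails if it takes over 72 s, if anything falls off the work surface, if the arm or the gripper's body presses on something with over 40 N, if the wrist force passes 120 N, or if a joint passes its speed limit or range.

## Working session

There is one attempt and no reset: what is moved stays moved. The work goes in short steps, Python scripts to look and compute and a tool call to move; the robot and the scene stay as the last step left them, time stands still between calls to the robot, and variables do not carry over. Pictures are saved under pics/ and viewed, on a budget of 10 in all, crops included, one or two more only if the job needs it, and the job is handed in when it is done.

Besides the shell and the picture viewer there is one more tool, called after "Call:" as name(argument=value, ...) on one line, values as JSON. move_arm: Moves the arm, as the interface text tells. Shifts and turns lie within -1 to 1; 1 stands for 1000 mm of shift or 30 degrees of turn. Its arguments: {"type":"object","properties":{"targets":{"type":"array"},"fingers":{"type":"number"},"grip_force":{"type":"number"}},"required":["targets"]}

```bash
mkdir -p pics; ls
cat > h.py <<'E'
from station import ctrl
import numpy as np, cv2
from scipy.spatial.transform import Rotation as R
def snap(n,f,crop=None,s=1):
    ci=ctrl.camera_info(n); im=ctrl.camera(n)[:,:,::-1].copy()
    np.save('pics/%s.npy'%f,im)
    if crop: x0,y0,x1,y1=crop; im=im[y0:y1,x0:x1]
    if s!=1: im=cv2.resize(im,None,fx=s,fy=s,interpolation=cv2.INTER_CUBIC)
    cv2.imwrite('pics/%s.png'%f,im); return ci
def ray(ci,u,v,z):
    Rm=R.from_rotvec(np.ravel(ci['rvec'])).as_matrix(); c=-Rm.T@np.ravel(ci['tvec'])
    d=Rm.T@np.array([(u-ci['cx'])/ci['fx'],(v-ci['cy'])/ci['fy'],1]); return c+d*(z-c[2])/d[2]
E
python3 - <<'E'
from h import *
print(ctrl.get_obs())
a=snap('top','top0',s=1.5);snap('scene','sc0',s=1.5)
print(a)
E
```

```text
pics
{'time_s': 0.0, 'qpos': array([ 1.13840247e+00,  3.00482079e-01,  1.52156390e+00,  7.97597818e-06,
        1.32068868e+00, -6.65996428e-02]), 'joint_vel': array([-7.19087350e-04,  3.92781190e-04,  4.58306482e-04,  3.48032438e-04,
       -6.26828546e-05,  1.07265933e-03]), 'tau': array([ 1.17999069e-03, -5.31815350e+01, -3.52740490e+01,  7.09154131e-02,
        2.45069020e-02, -8.27157896e-05]), 'ee_pos': array([0.19662447, 0.51338159, 0.20488757]), 'eef_rot': array([-3.14045369e+00, -8.37095050e-05,  2.77579641e+00]), 'force': array([-0.46001659,  0.56621664, -1.05977502]), 'moment': array([0.02843505, 0.01125036, 0.00074776]), 'grip_width': 0.09404189105252186}
{'fx': 347.25440031138675, 'fy': 347.25440031138675, 'cx': 255.25450881991463, 'cy': 191.96098329694556, 'rvec': array([ 2.11585879, -2.1475616 ,  0.13039006]), 'tvec': array([0.00775241, 0.5642522 , 1.19542878])}
```

View pics/top0.png

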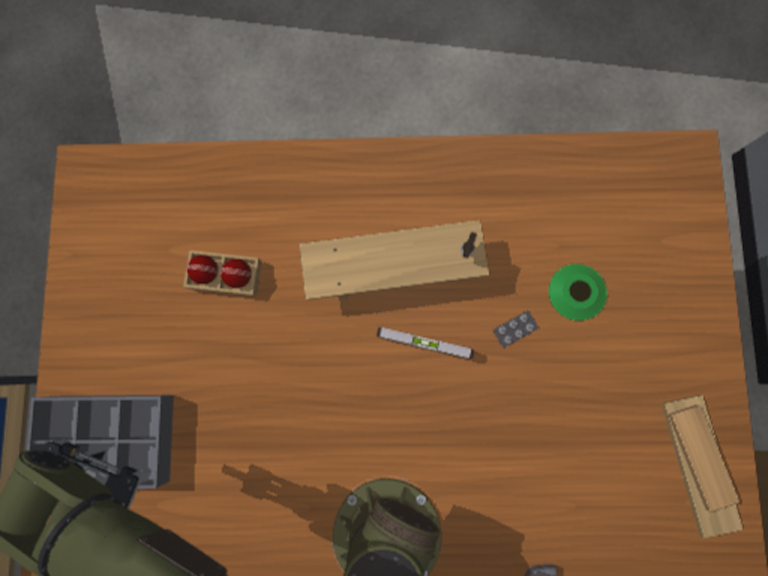

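View pics/sc0.png

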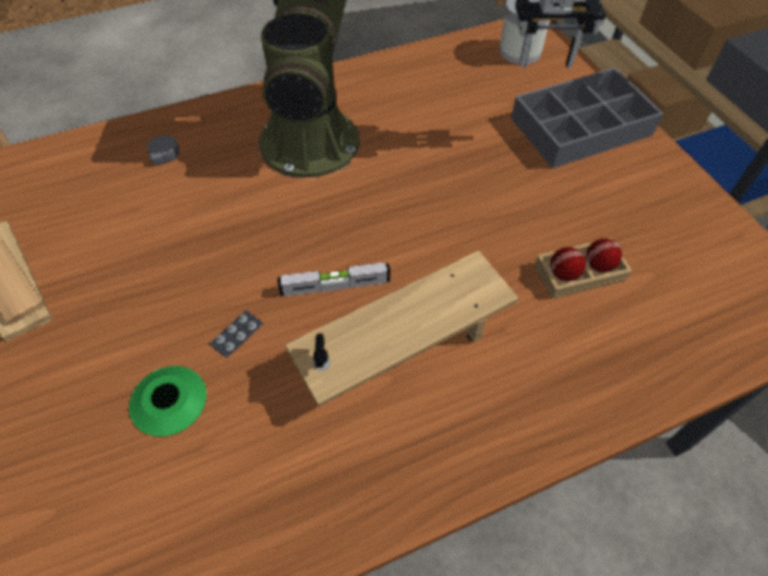

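Top view (1.5x): level from (378,331) to (473,354), vial (425,342); shelf corners (300,244), (480,221), (488,273), (306,298); knob (469,245), with its wing tilted relative to the board's x.

Run:
```python
from h import *
ci=ctrl.camera_info('top')
f=lambda u,v,z: ray(ci,u/1.5,v/1.5,z)
a,b,m=f(378,331,.045),f(473,354,.045),f(425,342,.045)
print('lev',a,b,(a+b)/2,m,np.linalg.norm(a-b),np.arctan2(*(a-b)[[1,0]]))
c=[f(*p,.1) for p in[(300,244),(480,221),(488,273),(306,298)]]
print('shelf',np.mean(c,0),np.linalg.norm(c[0]-c[1]),np.linalg.norm(c[1]-c[2]),np.arctan2(*(c[0]-c[1])[[1,0]]),np.arctan2(*(c[3]-c[2])[[1,0]]))
k=f(469,246,.141);print('knob',k,(k-np.mean(c,0)))
p,q=f(474,233,.154),f(464,256,.154);print('wing',p,q,np.arctan2(*(p-q)[[1,0]]))
print('spike',f(516,329,.01),'disc',f(578,292,.01))
o=ctrl.get_obs();print(R.from_euler('xyz',o['eef_rot']).as_matrix())
```

```text
lev [0.46211245 0.01202718 0.045     ] [ 0.40571199 -0.20741225  0.045     ] [ 0.43391222 -0.09769253  0.045     ] [ 0.43492518 -0.09719051  0.045     ] 0.2265715703471753 1.3192209890612285
shelf [ 0.62240277 -0.02686278  0.1       ] 0.41712778627145625 0.12217666515587189 1.6814135260733811 1.691870419172868
knob [ 0.63954385 -0.19389814  0.141     ] [ 0.01714108 -0.16703536  0.041     ]
wing [ 0.665362   -0.20397072  0.154     ] [ 0.61457232 -0.18040603  0.154     ] -0.43440727246327837
spike [ 0.46438874 -0.31714756  0.01      ] disc [ 0.55125836 -0.47005675  0.01      ]
[[-9.33841513e-01  3.57686822e-01 -4.07911997e-04]
 [ 3.57687053e-01  9.33841021e-01 -9.59214458e-04]
 [ 3.78265843e-05 -1.04165912e-03 -9.99999457e-01]]
```

```bash
cat >> h.py <<'E'
def pose(ya,xyz):  # tool down, closing axis at world angle ya (deg)
    a=np.radians(ya); y=np.array([np.cos(a),np.sin(a),0]); z=np.array([0,0,-1.]); return np.column_stack([np.cross(y,z),y,z]),np.array(xyz,float)
def cur():
    o=ctrl.get_obs(); M=R.from_euler('xyz',o['eef_rot']).as_matrix()
    print('t%.2f'%o['time_s'],'p',o['ee_pos'].round(4),'ya %.2f'%np.degrees(np.arctan2(M[1,1],M[0,1])),'F',o['force'].round(2),'w %.4f'%o['grip_width'],'q',o['qpos'].round(2)); return M,o['ee_pos'],o
def plan(ya,xyz,n=None):
    M,p,_=cur(); T,q=pose(ya,xyz); rv=R.from_matrix(M.T@T).as_rotvec()
    if n is None: n=int(max(np.ceil(np.linalg.norm(q-p)/.2085),np.ceil(np.degrees(np.linalg.norm(rv))/29.9),1))
    for k in range(n):
        Mk=M@R.from_rotvec(rv*k/n).as_matrix(); print(k,(Mk.T@(q-p)/n).round(4),(np.degrees(rv)/30/n).round(4))
E
python3 -c "
from h import *
plan(-14.4,(.434,-.097,.2))"
```

```text
t0.10 p [0.1966 0.5134 0.2049] ya 69.04 F [-0.61  0.17  0.62] w 0.0941 q [ 1.14  0.3   1.52 -0.    1.32 -0.07]
0 [-0.11   -0.1213  0.0014] [-4.000e-04  3.000e-04  6.953e-01]
1 [-0.146  -0.0742  0.0013] [-4.000e-04  3.000e-04  6.953e-01]
2 [-0.1628 -0.0173  0.0013] [-4.000e-04  3.000e-04  6.953e-01]
3 [-0.1583  0.0418  0.0012] [-4.000e-04  3.000e-04  6.953e-01]
```

Call:
move_arm(targets=[[-0.022,-0.024,0,0,0,0.14],[-0.044,-0.048,0,0,0,0.28],[-0.066,-0.073,0,0,0,0.42],[-0.088,-0.097,0,0,0,0.56],[-0.11,-0.121,0.001,0,0,0.695]])

```text
time_s: 0.52
ee_pos: [0.2563, 0.3598, 0.2043]
eef_rot: [-3.141, 0.0, 2.409]
force: [1.4, -0.1, -0.2]
grip_width: 0.0941
```

Call:
move_arm(targets=[[-0.029,-0.015,0,0,0,0.14],[-0.058,-0.03,0,0,0,0.28],[-0.088,-0.045,0,0,0,0.42],[-0.117,-0.059,0,0,0,0.56],[-0.146,-0.074,0.001,0,0,0.695]])

```text
time_s: 0.93
ee_pos: [0.3159, 0.2073, 0.2035]
eef_rot: [3.141, -0.0, 2.045]
force: [0.1, 0.4, -0.3]
grip_width: 0.094
```

Call:
move_arm(targets=[[-0.033,-0.003,0,0,0,0.14],[-0.065,-0.007,0,0,0,0.28],[-0.098,-0.01,0,0,0,0.42],[-0.13,-0.014,0,0,0,0.56],[-0.163,-0.017,0.001,0,0,0.695]])

```text
time_s: 1.35
ee_pos: [0.3755, 0.0546, 0.2025]
eef_rot: [3.141, -0.0, 1.68]
force: [0.5, 1.0, 0.3]
grip_width: 0.0938
```

Call:
move_arm(targets=[[-0.032,0.008,0,0,0,0.14],[-0.063,0.017,0,0,0,0.28],[-0.095,0.025,0,0,0,0.42],[-0.127,0.033,0,0,0,0.56],[-0.158,0.042,0.001,0,0,0.695]])

```text
time_s: 1.77
ee_pos: [0.4352, -0.0979, 0.2014]
eef_rot: [3.142, 0.0, 1.316]
force: [0.2, 1.2, 0.0]
grip_width: 0.0939
```

```bash
python3 -c "
from h import *
plan(-14.4,(.434,-.097,.2)); print(snap('wrist','w1',s=1.5))"
```

```text
t1.77 p [ 0.4352 -0.0979  0.2014] ya -14.59 F [0.19 1.24 0.  ] w 0.0939 q [-0.3   0.07  1.8  -0.    1.27 -0.05]
0 [ 0.0006 -0.0014  0.0014] [ 0.0001  0.     -0.0064]
{'fx': 301.24613046136227, 'fy': 301.24613046136227, 'cx': 256.52933799515506, 'cy': 193.25990582151329, 'rvec': array([-2.84837057,  0.36586642,  0.04964466]), 'tvec': array([-0.44563654, -0.01070073,  0.39165964])}
```

View pics/w1.png

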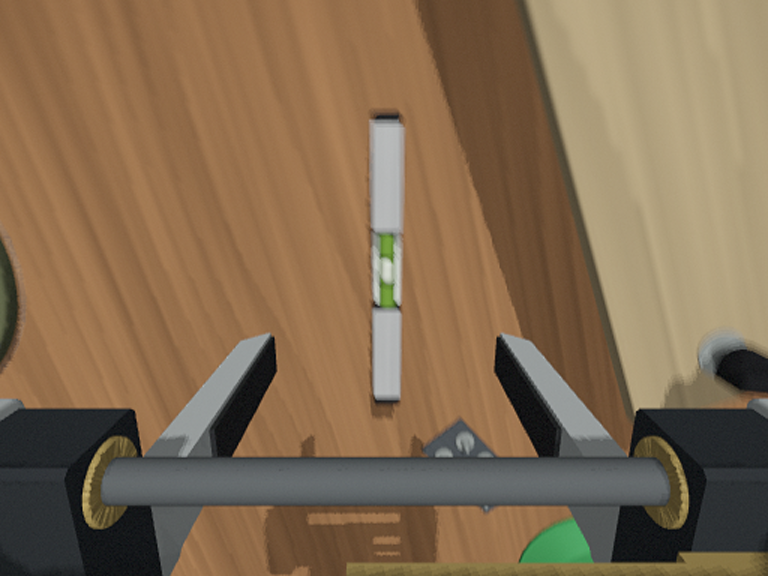

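Wrist view: level upright in the picture, columns 371-403, vial centre (387,271), ends (387,115) and (387,400); the fingers are centred on it at column ~386.

```bash
python3 -c "
from h import *
ci=ctrl.camera_info('wrist')
f=lambda u,v:ray(ci,u/1.5,v/1.5,.045)
a,b,m=f(387,117),f(387,400),f(387,270)
print(a,b,(a+b)/2,m,np.linalg.norm(a-b),np.degrees(np.arctan2(*(a-b)[[1,0]])))
Rm=R.from_rotvec(ci['rvec']).as_matrix();print(-Rm.T@ci['tvec'],Rm[2])
mm=(a+b)/2; plan(-14.6,(mm[0],mm[1],.02))"
```

```text
[0.4667416  0.00531006 0.045     ] [ 0.41017184 -0.20640149  0.045     ] [ 0.43845672 -0.10054571  0.045     ] [ 0.43858726 -0.10005716  0.045     ] 0.21913903669926085 75.03994919122977
[ 0.45700821 -0.02436792  0.37978655] [-0.06936159 -0.26008859 -0.96309029]
t1.82 p [ 0.4366 -0.1014  0.201 ] ya -14.98 F [-1.23 -0.77 -1.65] w 0.0940 q [-0.31  0.07  1.8  -0.    1.27 -0.05]
0 [0.0014 0.0015 0.181 ] [ 0.0005  0.0019 -0.0128]
```

Call:
move_arm(targets=[[0.001,0.001,0.035,0,0,0],[0.001,0.0015,0.075,0,0,0],[0.001,0.0015,0.115,0,0,0],[0.001,0.0015,0.15,0,0,0],[0.001,0.0015,0.17,0,0,0]])

```text
time_s: 2.23
ee_pos: [0.4348, -0.0949, 0.0279]
eef_rot: [-3.137, -0.0, 1.32]
force: [0.4, 0.3, 0.0]
grip_width: 0.0938
```

Call:
move_arm(targets=[[0,0,0.005,0,0,0],[0,0,0.01,0,0,0],[0,0,0.015,0,0,0],[0,0,0.016,0,0,0],[0,0,0.016,0,0,0]])

```text
time_s: 2.65
ee_pos: [0.4372, -0.0956, 0.0162]
eef_rot: [3.14, 0.0, 1.32]
force: [0.1, 0.9, 0.3]
grip_width: 0.094
```

Call:
move_arm(targets=[[0,0,0,0,0,0],[0,0,0,0,0,0],[0,0,0,0,0,0],[0,0,0,0,0,0],[0,0,0,0,0,0]], fingers=-1, grip_force=25)

```text
time_s: 3.07
ee_pos: [0.4368, -0.0955, 0.0156]
eef_rot: [3.141, 0.0, 1.32]
force: [1.0, -0.1, -0.4]
grip_width: 0.0641
```

Call:
move_arm(targets=[[0,0,0,0,0,0],[0,0,0,0,0,0],[0,0,0,0,0,0],[0,0,0,0,0,0],[0,0,0,0,0,0]])

```text
time_s: 3.48
ee_pos: [0.4367, -0.0955, 0.0154]
eef_rot: [-3.142, 0.0, 1.32]
force: [0.5, 0.9, -0.4]
grip_width: 0.0305
```

```bash
python3 -c "
from h import *
cur();snap('top','t2')"
```

```text
t3.48 p [ 0.4367 -0.0955  0.0154] ya -14.36 F [ 0.53  0.88 -0.42] w 0.0305 q [-0.3   0.35  1.97 -0.    0.82 -0.05]
```

Call:
move_arm(targets=[[0,0,0,0,0,0],[0,0,0,0,0,0],[0,0,0,0,0,0],[0,0,0,0,0,0],[0,0,0,0,0,0]])

```text
time_s: 3.95
ee_pos: [0.4366, -0.0954, 0.0154]
eef_rot: [-3.141, 0.0, 1.32]
force: [-1.7, 1.7, 0.5]
grip_width: 0.0217
```

Call:
move_arm(targets=[[0,0,-0.002,0,0,0],[0,0,-0.006,0,0,0],[0,0,-0.012,0,0,0],[0,0,-0.02,0,0,0],[0,0,-0.03,0,0,0]])

```text
time_s: 4.37
ee_pos: [0.4366, -0.0954, 0.0461]
eef_rot: [-3.141, -0.0, 1.32]
force: [0.5, 0.9, -4.3]
grip_width: 0.0221
```

Call:
move_arm(targets=[[0,0,-0.03,0,0,0],[0,0,-0.06,0,0,0],[0,0,-0.09,0,0,0],[0,0,-0.12,0,0,0],[0,0,-0.13,0,0,0]])

```text
time_s: 4.78
ee_pos: [0.438, -0.0958, 0.1803]
eef_rot: [3.135, 0.0, 1.32]
force: [-0.3, -0.4, -2.8]
grip_width: 0.0222
```

```bash
python3 -c "
from h import *
plan(6.6,(.615,.037,.175));snap('wrist','w2',s=1.5)"
```

```text
t4.78 p [ 0.438  -0.0958  0.1803] ya -14.36 F [-0.33 -0.39 -2.78] w 0.0222 q [-0.3   0.09  1.83  0.    1.21 -0.05]
0 [0.0863 0.0693 0.0031] [ 0.0062  0.0014 -0.3493]
1 [0.0722 0.0838 0.0029] [ 0.0062  0.0014 -0.3493]
```

View pics/w2.png

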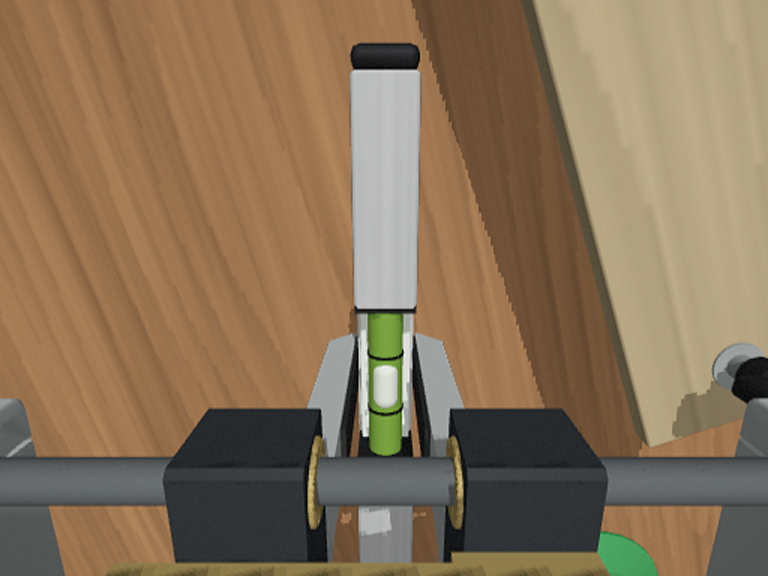

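Level is held square in the fingers, vial centre at (386,382), bubble visible between its lines.

Call:
move_arm(targets=[[0.012,0.01,0,0,0,-0.05],[0.03,0.025,0,0,0,-0.12],[0.05,0.04,0,0,0,-0.2],[0.07,0.055,0,0,0,-0.28],[0.0863,0.0698,0,0,0,-0.35]])

```text
time_s: 5.25
ee_pos: [0.5261, -0.028, 0.1737]
eef_rot: [-3.14, -0.0, 1.506]
force: [0.2, -0.8, -3.7]
grip_width: 0.0218
```

Call:
move_arm(targets=[[0.016,0.019,0,0,0,-0.08],[0.034,0.04,0,0,0,-0.17],[0.052,0.06,0,0,0,-0.25],[0.064,0.075,0,0,0,-0.31],[0.0722,0.0845,0,0,0,-0.35]])

```text
time_s: 5.67
ee_pos: [0.6155, 0.0385, 0.173]
eef_rot: [-3.139, -0.0, 1.689]
force: [-0.4, -0.2, -3.5]
grip_width: 0.0219
```

Call:
move_arm(targets=[[0,0,0,0,0,0],[0,0,0.005,0,0,0],[0,0,0.01,0,0,0],[0,0,0.015,0,0,0],[0,0,0.02,0,0,0]])

```text
time_s: 6.08
ee_pos: [0.6143, 0.0367, 0.1546]
eef_rot: [-3.141, -0.0, 1.686]
force: [-0.5, -0.1, -3.5]
grip_width: 0.0216
```

```bash
python3 -c "
from h import *
plan(6.6,(.615,.037,.117));print(snap('wrist','w3',s=1.5))"
```

```text
t6.08 p [0.6143 0.0367 0.1546] ya 6.59 F [-0.48 -0.07 -3.52] w 0.0216 q [ 0.    0.49  1.38 -0.    1.27 -0.11]
0 [0.0003 0.0007 0.0376] [-0.0013 -0.0001 -0.0003]
{'fx': 301.24613046136227, 'fy': 301.24613046136227, 'cx': 256.52933799515506, 'cy': 193.25990582151329, 'rvec': array([-2.86560513, -0.16383407, -0.02182377]), 'tvec': array([-0.61480266, -0.04532048,  0.33378431])}
```

View pics/w3.png

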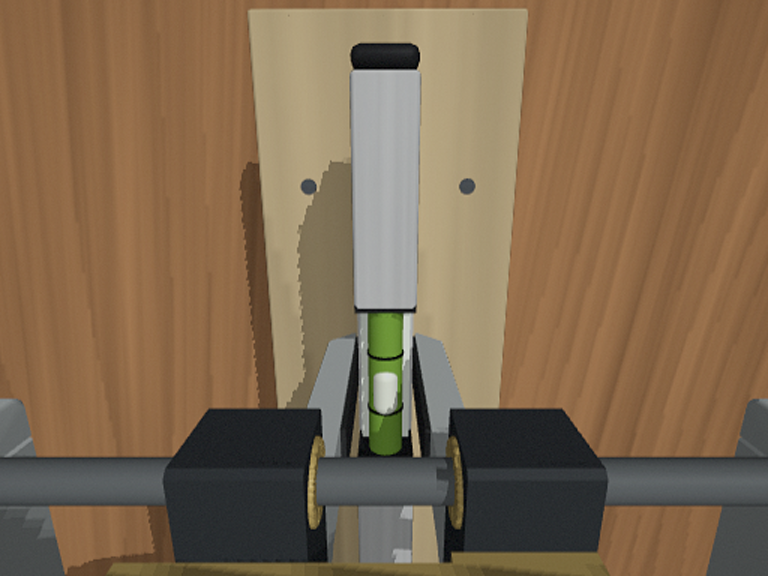

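Level is centred over the board and parallel with it (screws at 309 and 467 symmetric about 386). Lowering.

Call:
move_arm(targets=[[0,0,0.007,0,0,0],[0,0,0.015,0,0,0],[0,0,0.023,0,0,0],[0,0,0.03,0,0,0],[0,0,0.034,0,0,0]])

```text
time_s: 6.55
ee_pos: [0.6145, 0.0372, 0.12]
eef_rot: [-3.14, -0.0, 1.687]
force: [0.5, -0.1, -4.0]
grip_width: 0.0219
```

Call:
move_arm(targets=[[0,0,0.001,0,0,0],[0,0,0.002,0,0,0],[0,0,0.003,0,0,0],[0,0,0.003,0,0,0],[0,0,0.003,0,0,0]])

```text
time_s: 6.97
ee_pos: [0.615, 0.0372, 0.1187]
eef_rot: [3.141, 0.0, 1.687]
force: [0.3, 0.2, -3.3]
grip_width: 0.0218
```

Call:
move_arm(targets=[[0,0,0.0005,0,0,0],[0,0,0.001,0,0,0],[0,0,0.0015,0,0,0],[0,0,0.0015,0,0,0],[0,0,0.0015,0,0,0]])

```text
time_s: 7.38
ee_pos: [0.6149, 0.0372, 0.1169]
eef_rot: [-3.142, 0.0, 1.687]
force: [-0.5, 0.6, -3.1]
grip_width: 0.0219
```

Call:
move_arm(targets=[[0,0,0.0005,0,0,0],[0,0,0.001,0,0,0],[0,0,0.001,0,0,0],[0,0,0.001,0,0,0],[0,0,0.001,0,0,0]])

```text
time_s: 7.8
ee_pos: [0.6149, 0.0372, 0.1159]
eef_rot: [-3.142, 0.0, 1.687]
force: [0.7, 0.2, -3.9]
grip_width: 0.022
```

Call:
move_arm(targets=[[0,0,0.0005,0,0,0],[0,0,0.001,0,0,0],[0,0,0.001,0,0,0],[0,0,0.001,0,0,0],[0,0,0.001,0,0,0]])

```text
time_s: 8.22
ee_pos: [0.615, 0.0371, 0.1151]
eef_rot: [3.141, 0.0, 1.687]
force: [-0.1, -1.3, -0.2]
grip_width: 0.0218
```

Call:
move_arm(targets=[[0,0,0.0005,0,0,0],[0,0,0.0005,0,0,0],[0,0,0.0005,0,0,0],[0,0,0.0005,0,0,0],[0,0,0.0005,0,0,0]])

```text
time_s: 8.63
ee_pos: [0.6151, 0.0371, 0.115]
eef_rot: [3.141, 0.0, 1.687]
force: [-1.7, -1.5, 6.2]
grip_width: 0.0216
```

Call:
move_arm(targets=[[0,0,0,0,0,0],[0,0,0,0,0,0],[0,0,0,0,0,0],[0,0,0,0,0,0],[0,0,0,0,0,0]], fingers=0.2)

```text
time_s: 9.05
ee_pos: [0.6149, 0.0373, 0.1143]
eef_rot: [-3.141, -0.0, 1.687]
force: [0.4, -1.1, -0.6]
grip_width: 0.0518
```

Call:
move_arm(targets=[[0,0,0,0,0,0],[0,0,0,0,0,0],[0,0,-0.01,0,0,0],[0,0,-0.03,0,0,0],[0,0,-0.05,0,0,0]])

```text
time_s: 9.47
ee_pos: [0.6147, 0.0372, 0.1654]
eef_rot: [-3.141, -0.0, 1.687]
force: [0.2, -0.8, -0.1]
grip_width: 0.0566
```

Call:
move_arm(targets=[[0,0,-0.02,0,0,0],[0,0,-0.03,0,0,0],[0,0,-0.03,0,0,0],[0,0,-0.03,0,0,0],[0,0,-0.03,0,0,0]], fingers=1)

```text
time_s: 9.88
ee_pos: [0.6145, 0.0372, 0.1932]
eef_rot: [-3.14, -0.0, 1.687]
force: [0.1, 0.3, -0.1]
grip_width: 0.0867
```

Call:
move_arm(targets=[[0,0,0,0,0,0],[0,0,0,0,0,0],[0,0,0,0,0,0],[0,0,0,0,0,0],[0,0,0,0,0,0]])

```text
time_s: 10.3
ee_pos: [0.6149, 0.0372, 0.1942]
eef_rot: [-3.141, -0.0, 1.687]
force: [-0.0, 0.9, 0.5]
grip_width: 0.094
```

```bash
python3 -c "
from h import *
cur();snap('wrist','w4',s=1.5)"
```

```text
t10.30 p [0.6149 0.0372 0.1942] ya 6.65 F [-0.    0.88  0.45] w 0.0940 q [ 0.    0.46  1.33 -0.    1.35 -0.11]
```

View pics/w4.png

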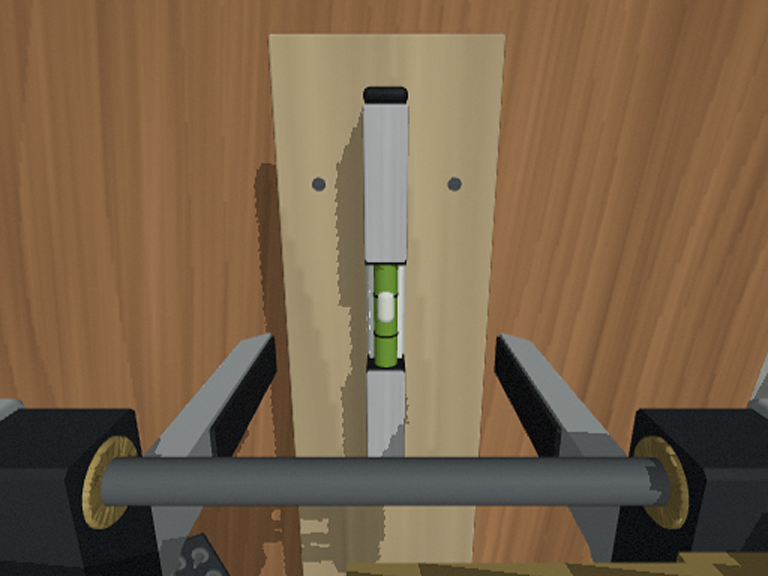

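Level stands alone on the shelf. In the vial the lines lie at rows 295 and 335 and the bubble spans about 292-322, i.e. off towards +y (far end high). I'll measure it numerically along the vial.

```bash
cat >> h.py <<'E'
def prof(f,c0,c1,r0,r1):
    im=np.load('pics/%s.npy'%f).astype(int); s=im[r0:r1,c0:c1].mean(1)
    for r,v in zip(range(r0,r1),s): print(r,v.round().astype(int))
E
python3 -c "
from h import *
cur();snap('wrist','w5'); prof('w5',256,259,188,234)
M,p,o=cur();plan(65,(.642,-.196,.22))" | tr '\n' ';'
```

```text
t10.35 p [0.6149 0.0372 0.1943] ya 6.64 F [-0.05  0.06  1.38] w 0.0938 q [ 0.    0.46  1.33 -0.    1.35 -0.11];188 [ 52 141 102];189 [ 51 141 102];190 [ 52 141 102];191 [ 51 141 102];192 [ 52 142 103];193 [ 44 138  98];194 [128 165 145];195 [210 214 211];196 [207 211 206];197 [203 210 205];198 [198 207 202];199 [189 200 195];200 [188 199 194];201 [188 199 195];202 [188 200 195];203 [189 200 195];204 [188 200 194];205 [188 199 195];206 [188 200 195];207 [189 200 195];208 [189 200 195];209 [188 199 194];210 [188 200 195];211 [188 199 194];212 [182 193 188];213 [172 181 176];214 [147 158 152];215 [ 72 133 108];216 [ 49 141 101];217 [ 53 142 103];218 [ 53 142 103];219 [ 51 140 102];220 [ 52 141 103];221 [ 52 141 102];222 [ 52 143 104];223 [ 48 134  96];224 [18 38 28];225 [30 84 59];226 [ 53 146 107];227 [ 52 141 103];228 [ 50 140 102];229 [ 51 140 101];230 [ 52 141 103];231 [ 53 141 103];232 [ 52 140 102];233 [ 52 141 102];t10.40 p [0.6149 0.0372 0.1944] ya 6.64 F [ 0.79  0.03 -0.12] w 0.0940 q [ 0.    0.46  1.33  0.    1.35 -0.11];t10.40 p [0.6149 0.0372 0.1944] ya 6.64 F [ 0.79  0.03 -0.12] w 0.0940 q [ 0.    0.46  1.33  0.    1.35 -0.11];0 [-0.1174 -0.     -0.0128] [-0.     -0.     -0.9727];1 [-0.1025 -0.0573 -0.0128] [-0.     -0.     -0.9727];
```

Call:
move_arm(targets=[[-0.02,0,-0.01,0,0,-0.15],[-0.045,0,-0.014,0,0,-0.35],[-0.07,0,-0.014,0,0,-0.55],[-0.095,0,-0.014,0,0,-0.77],[-0.1174,0,-0.014,0,0,-0.97]])

```text
time_s: 10.82
ee_pos: [0.6285, -0.0809, 0.2086]
eef_rot: [3.141, 0.0, 2.2]
force: [-0.1, 0.4, 0.4]
grip_width: 0.0935
```

Call:
move_arm(targets=[[-0.025,-0.014,0,0,0,-0.22],[-0.05,-0.028,0,0,0,-0.44],[-0.075,-0.042,0,0,0,-0.66],[-0.095,-0.053,0,0,0,-0.85],[-0.1025,-0.0573,0,0,0,-0.97]])

```text
time_s: 11.23
ee_pos: [0.6416, -0.1992, 0.2081]
eef_rot: [-3.141, -0.0, 2.706]
force: [-0.3, 0.1, -0.5]
grip_width: 0.0938
```

```bash
python3 -c "
from h import *
print(snap('wrist','w6',s=1.5));plan(65,(.642,-.196,.16))"
```

```text
{'fx': 301.24613046136227, 'fy': 301.24613046136227, 'cx': 256.52933799515506, 'cy': 193.25990582151329, 'rvec': array([-2.44998406, -1.56029276, -0.2129844 ]), 'tvec': array([-0.09206937, -0.66950255,  0.21516558])}
t11.28 p [ 0.6416 -0.1994  0.208 ] ya 65.16 F [ 0.13 -1.15  0.16] w 0.0932 q [-0.36  0.58  1.12 -0.    1.44 -1.49]
0 [0.0011 0.0033 0.048 ] [-0.0008 -0.0004  0.0052]
```

View pics/w6.png

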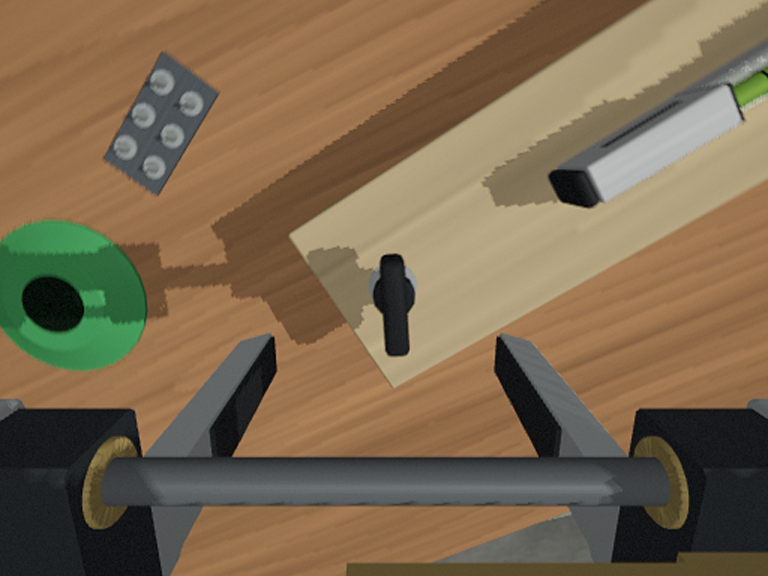

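Wing knob's bar runs from (393,256) to (398,354), nearly upright between the fingers; level end at (577,190) well clear.

```bash
python3 -c "
from h import *
ci=ctrl.camera_info('wrist')
a,b=[ray(ci,u/1.5,v/1.5,.154) for u,v in [(393,256),(398,354)]]
print(a,b,(a+b)/2,np.linalg.norm(a-b),np.degrees(np.arctan2(*(a-b)[[1,0]])))
m=(a+b)/2; ang=np.degrees(np.arctan2(*(a-b)[[1,0]]))
plan(65,(m[0],m[1],.127))"
```

```text
[ 0.61485961 -0.18085543  0.154     ] [ 0.66648415 -0.2014423   0.154     ] [ 0.64067188 -0.19114887  0.154     ] 0.0555779813644924 158.25883823555935
t11.28 p [ 0.6416 -0.1994  0.208 ] ya 65.16 F [ 0.13 -1.15  0.16] w 0.0932 q [-0.36  0.58  1.12 -0.    1.44 -1.49]
0 [0.0043 0.0071 0.081 ] [-0.0008 -0.0004  0.0052]
```

Call:
move_arm(targets=[[0.003,0.0035,0.01,0,0,-0.11],[0.003,0.0035,0.025,0,0,-0.11],[0.003,0.0035,0.04,0,0,-0.11],[0.003,0.0035,0.043,0,0,-0.11],[0.003,0.0035,0.043,0,0,-0.11]])

```text
time_s: 11.7
ee_pos: [0.6403, -0.191, 0.1646]
eef_rot: [-3.142, -0.002, 2.759]
force: [0.4, 1.3, -0.8]
grip_width: 0.0936
```

```bash
python3 -c "
from h import *
plan(68.3,(.6407,-.1915,.127))"
```

```text
t11.70 p [ 0.6403 -0.191   0.1646] ya 68.10 F [ 0.39  1.3  -0.76] w 0.0936 q [-0.34  0.6   1.19  0.    1.36 -1.53]
0 [-0.0006 -0.0003  0.0376] [-0.     -0.0035 -0.0068]
```

Call:
move_arm(targets=[[0,0,0.009,0,0,0],[0,0,0.018,0,0,0],[0,0,0.027,0,0,0],[0,0,0.034,0,0,0],[0,0,0.037,0,0,0]], fingers=-1, grip_force=15)

```text
time_s: 12.12
ee_pos: [0.6402, -0.1915, 0.1268]
eef_rot: [-3.142, -0.002, 2.76]
force: [-0.1, -0.1, -0.3]
grip_width: 0.0642
```

Call:
move_arm(targets=[[0,0,0,0,0,0],[0,0,0,0,0,0],[0,0,0,0,0,0],[0,0,0,0,0,0],[0,0,0,0,0,0]])

```text
time_s: 12.53
ee_pos: [0.6408, -0.1917, 0.1289]
eef_rot: [3.142, 0.001, 2.76]
force: [-0.2, -0.4, -0.3]
grip_width: 0.0307
```

Call:
move_arm(targets=[[0,0,0,0,0,0],[0,0,0,0,0,0],[0,0,0,0,0,0],[0,0,0,0,0,0],[0,0,0,0,0,0]])

```text
time_s: 12.95
ee_pos: [0.6403, -0.1925, 0.1286]
eef_rot: [-3.14, -0.0, 2.76]
force: [-2.5, -4.8, 0.8]
grip_width: 0.0136
```

```bash
python3 -c "
from h import *
M,p,o=cur();print(o['moment'])"
```

```text
t12.95 p [ 0.6403 -0.1925  0.1286] ya 68.11 F [-2.45 -4.83  0.8 ] w 0.0136 q [-0.35  0.63  1.23 -0.    1.29 -1.53]
[-0.77597738  0.51811666  0.01495894]
```

Call:
move_arm(targets=[[0,-0.001,0,0,0,0.12],[0,-0.001,0,0,0,0.34],[0,-0.001,0,0,0,0.56],[0,-0.001,0,0,0,0.78],[0,-0.001,0,0,0,1]])

```text
time_s: 13.37
ee_pos: [0.6411, -0.1915, 0.1286]
eef_rot: [3.139, 0.0, 2.232]
force: [7.7, 6.4, -1.9]
grip_width: 0.0141
```

Call:
move_arm(targets=[[0,0,0,0,0,0.2],[0,0,0,0,0,0.4],[0,0,0,0,0,0.6],[0,0,0,0,0,0.8],[0,0,0,0,0,1]])

```text
time_s: 13.78
ee_pos: [0.6423, -0.1909, 0.1286]
eef_rot: [3.137, -0.001, 1.709]
force: [17.4, 6.9, -5.8]
grip_width: 0.0142
```

```bash
python3 -c "
from h import *
M,p,o=cur();print(o['moment'])"
```

```text
t13.78 p [ 0.6423 -0.1909  0.1286] ya 7.92 F [17.36  6.88 -5.82] w 0.0142 q [-0.34  0.63  1.23  0.    1.28 -0.48]
[ 1.24328356 -3.1598212   0.12015895]
```

Call:
move_arm(targets=[[0.001,0.0015,0,0,0,0.2],[0.002,0.003,0,0,0,0.4],[0.002,0.003,0,0,0,0.6],[0.002,0.003,0,0,0,0.8],[0.002,0.003,0,0,0,1]])

```text
time_s: 14.2
ee_pos: [0.6438, -0.1909, 0.1286]
eef_rot: [3.139, 0.0, 1.184]
force: [10.8, -6.3, -4.5]
grip_width: 0.014
```

```bash
python3 -c "
from h import *
M,p,o=cur();print(o['moment'])"
```

```text
t14.20 p [ 0.6438 -0.1909  0.1286] ya -22.16 F [10.79 -6.27 -4.51] w 0.0140 q [-0.34  0.63  1.22 -0.    1.29  0.04]
[-1.06445346 -1.62561524  0.10843733]
```

Call:
move_arm(targets=[[0,0.0014,0,0,0,0.2],[0,0.0014,0,0,0,0.4],[0,0.0014,0,0,0,0.6],[0,0.0014,0,0,0,0.8],[0,0.0014,0,0,0,1]])

```text
time_s: 14.62
ee_pos: [0.6449, -0.1918, 0.1286]
eef_rot: [3.139, -0.001, 0.66]
force: [7.9, -9.4, -4.3]
grip_width: 0.014
```

```bash
python3 -c "
from h import *
M,p,o=cur();print(o['moment'])"
```

```text
t14.62 p [ 0.6449 -0.1918  0.1286] ya -52.18 F [ 7.89 -9.42 -4.34] w 0.0140 q [-0.34  0.64  1.21 -0.    1.29  0.57]
[-1.47631168 -1.28861864  0.10937405]
```

Call:
move_arm(targets=[[0,0.001,0,0,0,0.15],[0,0.001,0,0,0,0.3],[0,0.001,0,0,0,0.45],[0,0.001,0,0,0,0.5],[0,0.001,0,0,0,0.5]])

```text
time_s: 15.03
ee_pos: [0.6454, -0.1924, 0.1286]
eef_rot: [3.139, -0.001, 0.401]
force: [5.0, -5.1, -1.1]
grip_width: 0.0137
```

Call:
move_arm(targets=[[0,0,0,0,0,0],[0,0,0,0,0,0],[0,0,0,0,0,0],[0,0,0,0,0,0],[0,0,0,0,0,0]], fingers=0.3)

```text
time_s: 15.45
ee_pos: [0.6449, -0.1914, 0.1285]
eef_rot: [-3.142, 0.0, 0.404]
force: [-0.3, -0.4, -0.2]
grip_width: 0.0438
```

Call:
move_arm(targets=[[0,0,0,0,0,0],[0,0,-0.02,0,0,0],[0,0,-0.05,0,0,0],[0,0,-0.08,0,0,0],[0,0,-0.09,0,0,0]])

```text
time_s: 15.87
ee_pos: [0.6458, -0.1918, 0.2234]
eef_rot: [3.138, -0.004, 0.404]
force: [0.3, 0.2, 1.5]
grip_width: 0.0607
```

```bash
python3 -c "
from h import *
M,p,o=cur();plan(6.6,(.615,.037,.194))"
```

```text
t15.87 p [ 0.6458 -0.1918  0.2234] ya -66.85 F [0.26 0.19 1.51] w 0.0607 q [-0.34  0.57  1.1  -0.    1.47  0.82]
t15.87 p [ 0.6458 -0.1918  0.2234] ya -66.85 F [0.26 0.19 1.51] w 0.0607 q [-0.34  0.57  1.1  -0.    1.47  0.82]
0 [ 0.0205 -0.0742  0.0096] [ 4.000e-03 -7.000e-04 -8.161e-01]
1 [ 0.0494 -0.059   0.0097] [ 4.000e-03 -7.000e-04 -8.161e-01]
2 [ 0.0694 -0.0332  0.0098] [ 4.000e-03 -7.000e-04 -8.161e-01]
```

Call:
move_arm(targets=[[0.004,-0.015,0,0,0,-0.16],[0.008,-0.03,0,0,0,-0.32],[0.012,-0.045,0,0,0,-0.48],[0.016,-0.06,0,0,0,-0.65],[0.0205,-0.074,0,0,0,-0.816]])

```text
time_s: 16.28
ee_pos: [0.6343, -0.1146, 0.218]
eef_rot: [-3.141, 0.0, 0.836]
force: [0.3, 0.4, 0.3]
grip_width: 0.0607
```

Call:
move_arm(targets=[[0.01,-0.012,0,0,0,-0.16],[0.02,-0.024,0,0,0,-0.32],[0.03,-0.036,0,0,0,-0.48],[0.04,-0.048,0,0,0,-0.65],[0.0494,-0.059,0,0,0,-0.816]])

```text
time_s: 16.7
ee_pos: [0.6241, -0.0382, 0.218]
eef_rot: [-3.141, 0.0, 1.263]
force: [0.9, 0.2, -0.4]
grip_width: 0.061
```

Call:
move_arm(targets=[[0.014,-0.007,0.003,0,0,-0.16],[0.028,-0.014,0.007,0,0,-0.32],[0.042,-0.021,0.013,0,0,-0.48],[0.056,-0.027,0.018,0,0,-0.65],[0.0694,-0.0332,0.024,0,0,-0.816]])

```text
time_s: 17.12
ee_pos: [0.6139, 0.038, 0.1939]
eef_rot: [-3.141, -0.0, 1.69]
force: [0.3, 0.0, 0.4]
grip_width: 0.0615
```

Call:
move_arm(targets=[[0,0,0,0,0,0],[0,0,0,0,0,0],[0,0,0,0,0,0],[0,0,0,0,0,0],[0,0,0,0,0,0]])

```text
time_s: 17.53
ee_pos: [0.6142, 0.0363, 0.1947]
eef_rot: [3.141, 0.0, 1.684]
force: [0.6, -0.2, -0.5]
grip_width: 0.0611
```

```bash
python3 -c "
from h import *
M,p,o=cur();snap('wrist','w7',(210,170,310,245),6);prof('w7',256,259,190,234)" | tr '\n' ';'
```

```text
t17.53 p [0.6142 0.0363 0.1947] ya 6.46 F [ 0.6  -0.16 -0.47] w 0.0611 q [-0.    0.45  1.34 -0.    1.35 -0.11];190 [ 53 144 105];191 [ 54 144 106];192 [ 53 144 104];193 [ 55 145 106];194 [ 56 146 107];195 [ 49 136  98];196 [18 39 29];197 [25 84 58];198 [107 165 137];199 [187 205 197];200 [209 215 211];201 [205 213 209];202 [202 211 206];203 [193 204 199];204 [191 202 196];205 [190 201 196];206 [191 201 196];207 [191 201 197];208 [191 201 197];209 [191 202 196];210 [191 202 197];211 [190 201 197];212 [191 201 196];213 [191 201 196];214 [190 202 196];215 [191 202 196];216 [188 198 193];217 [174 183 179];218 [151 162 157];219 [ 76 138 112];220 [ 50 146 105];221 [ 50 139 100];222 [25 67 49];223 [19 59 41];224 [ 50 134  97];225 [ 54 146 106];226 [ 55 144 106];227 [ 52 143 104];228 [ 54 144 105];229 [ 53 143 104];230 [ 54 144 105];231 [ 52 142 104];232 [ 55 144 105];233 [ 52 143 104];
```

View pics/w7.png

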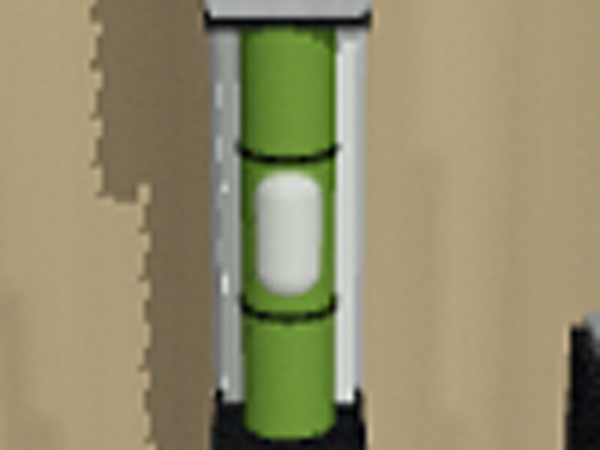

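Bubble spans rows 198.2-218.9 between lines at 196.4 and 222.6 (mid 209.5): about 0.8 mm off, inside 2 mm. I close the fingers and check the bubble again for settling.

Call:
move_arm(targets=[[0,0,0,0,0,0],[0,0,0,0,0,0],[0,0,0,0,0,0],[0,0,0,0,0,0],[0,0,0,0,0,0]], fingers=-1)

```text
time_s: 18.0
ee_pos: [0.6141, 0.0371, 0.1945]
eef_rot: [3.142, 0.0, 1.686]
force: [-0.0, 0.2, -0.9]
grip_width: 0.0311
```

Call:
move_arm(targets=[[0,0,0,0,0,0],[0,0,0,0,0,0],[0,0,0,0,0,0],[0,0,0,0,0,0],[0,0,0,0,0,0]])

```text
time_s: 18.42
ee_pos: [0.6141, 0.0372, 0.1945]
eef_rot: [-3.142, 0.0, 1.686]
force: [0.2, -0.0, 0.4]
grip_width: 0.001
```

```bash
cat >> h.py <<'E'
def bub(f,c0=256,c1=259,r0=185,r1=240):
    im=np.load('pics/%s.npy'%f).astype(float); s=im[r0:r1,c0:c1].mean(1); b,g=s[:,0],s[:,1]
    e=lambda i,t:r0+i+(t-b[i])/(b[i+1]-b[i])
    w=np.where(b>120)[0]; top,bot=e(w[0]-1,120),e(w[-1],120)
    print('bubble',round(top,2),round(bot,2),'mid',round((top+bot)/2,2),'dark rows',[(r0+i,int(g[i])) for i in range(len(g)) if g[i]<110])
E
python3 -c "
from h import *
ci=snap('wrist','w8');bub('w7',r1=226);bub('w8',r1=226)
for v in (196.4,209.5,222.6): print(ray(ci,257.5,v,.143))
plan(6.6,(.6155,.033,.15))"
```

```text
bubble 198.17 218.41 mid 208.29 dark rows [(196, 38), (197, 84), (222, 67), (223, 59)]
bubble 199.26 219.49 mid 209.37 dark rows [(197, 37), (198, 84), (223, 72), (224, 28), (225, 65)]
[0.61373246 0.04988957 0.143     ]
[0.61499246 0.03897316 0.143     ]
[0.61628383 0.0277849  0.143     ]
t18.47 p [0.6141 0.0371 0.1945] ya 6.58 F [ 0.42 -0.01  0.44] w 0.0004 q [ 0.    0.45  1.34  0.    1.35 -0.11]
0 [-0.0043  0.001   0.0445] [-0.     -0.     -0.0006]
```

Settled: bubble about 1 mm towards +y (apparent; parallax makes the true offset smaller), within tolerance. Now pressing.

Call:
move_arm(targets=[[-0.001,0.001,0.01,0,0,0],[-0.002,0.001,0.02,0,0,0],[-0.002,0.001,0.03,0,0,0],[-0.002,0.001,0.038,0,0,0],[-0.002,0.001,0.042,0,0,0]])

```text
time_s: 18.88
ee_pos: [0.6147, 0.0352, 0.1503]
eef_rot: [-3.139, -0.0, 1.686]
force: [-0.1, 0.1, -0.2]
grip_width: -0.0
```

Call:
move_arm(targets=[[0,0,0.001,0,0,0],[0,0,0.002,0,0,0],[0,0,0.003,0,0,0],[0,0,0.004,0,0,0],[0,0,0.004,0,0,0]])

```text
time_s: 19.3
ee_pos: [0.6154, 0.0353, 0.1486]
eef_rot: [3.141, 0.0, 1.686]
force: [0.4, 0.5, 0.1]
grip_width: 0.0007
```

Call:
move_arm(targets=[[0,0,0.0005,0,0,0],[0,0,0.001,0,0,0],[0,0,0.0015,0,0,0],[0,0,0.0015,0,0,0],[0,0,0.0015,0,0,0]])

```text
time_s: 19.72
ee_pos: [0.6153, 0.0352, 0.147]
eef_rot: [3.142, 0.0, 1.686]
force: [2.0, 0.2, 0.2]
grip_width: 0.0001
```

Call:
move_arm(targets=[[0,0,0.0005,0,0,0],[0,0,0.001,0,0,0],[0,0,0.0015,0,0,0],[0,0,0.0015,0,0,0],[0,0,0.0015,0,0,0]])

```text
time_s: 20.13
ee_pos: [0.6153, 0.0353, 0.1454]
eef_rot: [-3.142, -0.0, 1.686]
force: [0.1, 0.3, 0.2]
grip_width: 0.0004
```

Call:
move_arm(targets=[[0,0,0.0003,0,0,0],[0,0,0.0006,0,0,0],[0,0,0.0008,0,0,0],[0,0,0.0008,0,0,0],[0,0,0.0008,0,0,0]])

```text
time_s: 20.55
ee_pos: [0.6154, 0.0352, 0.1453]
eef_rot: [3.141, 0.0, 1.686]
force: [-1.9, -0.3, 5.4]
grip_width: 0.0002
```

Call:
move_arm(targets=[[0,0,0.0002,0,0,0],[0,0,0.0004,0,0,0],[0,0,0.0006,0,0,0],[0,0,0.0006,0,0,0],[0,0,0.0006,0,0,0]])

```text
time_s: 20.97
ee_pos: [0.6156, 0.0353, 0.1453]
eef_rot: [3.14, 0.0, 1.686]
force: [-3.3, -0.1, 8.9]
grip_width: 0.0003
```

Call:
move_arm(targets=[[0,0,0,0,0,0],[0,0,0,0,0,0],[0,0,0,0,0,0],[0,0,0,0,0,0],[0,0,0,0,0,0]])

```text
time_s: 21.38
ee_pos: [0.6156, 0.0353, 0.1453]
eef_rot: [3.14, 0.0, 1.686]
force: [-2.4, -0.2, 9.0]
grip_width: 0.0001
```

Call:
move_arm(targets=[[0,0,0,0,0,0],[0,0,0,0,0,0],[0,0,0,0,0,0],[0,0,0,0,0,0],[0,0,0,0,0,0]])

```text
time_s: 21.8
ee_pos: [0.6156, 0.0353, 0.1453]
eef_rot: [3.14, 0.0, 1.686]
force: [-3.3, 0.5, 9.6]
grip_width: 0.0002
```

```bash
python3 -c "
from h import *
cur();snap('wrist','w9',(200,180,312,268),6);cur()"
```

```text
t21.80 p [0.6156 0.0353 0.1453] ya 6.59 F [-3.29  0.53  9.63] w 0.0002 q [-0.    0.5   1.39  0.    1.25 -0.12]
t21.85 p [0.6156 0.0353 0.1453] ya 6.58 F [-2.62 -0.17  9.19] w 0.0005 q [-0.    0.5   1.39  0.    1.25 -0.12]
```

View pics/w9.png

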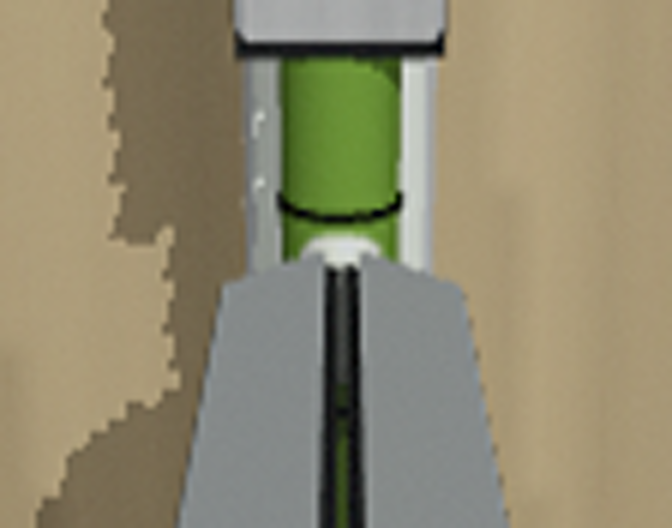

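While pressing at about 9.3 N, the picture shows the upper line at row 217 and the bubble's end at row 237. That gap is about 2.2 mm, against 2.5 mm for a centred bubble, so it is still in the middle. Handing in.

```bash
python3 -c "
from h import *
print(ctrl.hand_in());cur()"
```

```text
the job is handed in; nothing more can be done
None
the job is handed in; nothing more can be done
```

I've handed the job in at about 22 s, with the gripper still pressing the level onto the shelf. The hand-in gives no verdict.

- **Placing:** I stood the spirit level along the shelf on its sole and let go. The bubble then read about 5 to 5.6 mm off, so the shelf was clearly out of level.
- **Levelling:** I turned the wing knob about 135° clockwise and released it. With nothing touching level or knob, the bubble settled about 1 mm off towards +y, inside the 2 mm limit. A second picture about 1 s later showed the same.
- **Pressing:** The closed fingers press over the middle of the level. The last readings were 9.2 to 9.6 N down and a steady 2.5 to 3.3 N sideways, not counting the level's own weight.

**Where checks disagreed or fell short:**
- The bubble read about 1 mm off while free but only about 0.3 mm off while pressed. Parallax may explain part of that, and the fingers hid one of the two lines while pressing. Both readings are within 2 mm.
- My first estimate of the knob's axis was a few mm out, so turning it put up to about 20 N sideways on the tool. I corrected for it as I went.
- I stayed clear of the balls, disc and spike set, but took no final picture to confirm they had not moved.

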